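# Free the jammed ball rack

## Task

The steel balls have jammed in the neck of the gravity rack. Take the small screwdriver by its handle and gently push the blocking ball back up the slope with the blade, through the clearing slot, until all four balls run out into the collecting tray, then lay the screwdriver down on the table. Do not touch the balls with the hand, and leave the other things where they are.

Things in the scene. Friction and masses are not known exactly. Their poses are not given: they have to be found in the camera images.
- rack: Gravity ball rack of sheet metal, fixed. Origin on the table below the clearing slot; +x points level, up-slope (away from the robot at yaw 0), +y left, +z up. The chute floor rises 20 degrees along +x and is 90 mm up at x = 0. Walls 44 mm high. Down the slope: hopper 114 mm wide, its left wall slants in at 45 degrees, neck, shoulder on the left beside the outlet on the right.
- neck (a point): On the chute floor at the shoulder's up-slope face, middle of the neck. Neck: 74 mm wide, 26 mm long up-slope of here. Shoulder: 8 mm thick, closes its left 20 mm. Outlet: the right 54 mm; from it balls run along a deflector and drop right into the tray. Seven 6 mm guard bars, 16 mm apart, lie across 42 mm above the floor, from 8 to 104 mm up-slope.
- hopper (a point): On the chute floor 60 mm up-slope of the slot, where the hopper widens to the left. The neck is under two balls wide, so two jam. Pushed 40 to 55 mm up-slope through the slot, the jamming ball gives way to the left here and the rest roll past it; when the pusher is drawn back it rolls down and out too. If they jam again, push again. They resist with up to about 10 N.
- slot (a point): Clearing slot: 12 mm wide, cut through the shoulder along rack x down to the chute floor, open at the top, open air in front. This point: middle of its width, at the shoulder's up-slope face, 20 mm above the sloping floor (ball centre height). A thin tool pushed along the slope here (20 degrees above level) meets the jamming ball a few mm further on.
- tray (a point): Centre of the inner floor of the collecting tray, part of the rack: 107 x 107 mm inside, rim 44 mm above the table, floor 4 mm above the table; sides along rack x and y.
- driver_handle (a point): Loose precision screwdriver lying on the table, 156 mm long, 35 g. Point: in the middle of the handle's thickness, 8 mm above the table. Own axes: -y points to the blade tip, z up as it lies. The handle, 15 mm thick, runs from 33 mm behind (+y) to 57 mm in front (-y) of this point, then a 4 mm shaft; tip 121 mm in front of this point. It turns in a loose grip.
- dish: Bystander: round metal screw dish, 77 mm across, 15 mm high, origin under its centre.
- marker: Bystander: marker pen, 124 x 16 mm, lying, origin under its centre.
- spudger: Bystander: thin nylon pry bar, 118 x 9 mm, lying, origin under its centre.
- fan: Bystander: flat black blower fan, 65 x 96 x 11 mm, origin under its centre.
- ball_a: Loose smooth, oiled, slippery steel ball, 40 mm in diameter, 240 g; origin at its centre. At the start the ball that jams: it sits on the shoulder behind the clearing slot, against the neck's left wall.
- ball_b: Loose smooth, oiled, slippery steel ball, 40 mm in diameter, 240 g; origin at its centre. At the start wedged between ball_a and the neck's right wall.
- ball_c: Loose smooth, oiled, slippery steel ball, 40 mm in diameter, 240 g; origin at its centre. At the start waits behind these two.
- ball_d: Loose smooth, oiled, slippery steel ball, 40 mm in diameter, 240 g; origin at its centre. At the start last of the queue.
- driver: The same screwdriver as a whole (see driver_handle); origin under its middle, 45 mm nearer the tip than that point and 8 mm lower; same axes.

How it is judged:
By the outcome, as a careful person would: the job done as asked, in the order asked, and still so for the second after the job is handed in, with the robot touching nothing.
It also fails if it takes over 72 s, if anything falls off the work surface, if the arm or the gripper's body presses on something with over 40 N, if the wrist force passes 120 N, or if a joint passes its speed limit or range.

## Robot

A 6-joint arm with a two-finger parallel gripper is mounted at the origin on a cart in front of the work surface, level with it; the furniture and walls round the work are solid. World frame = base frame: x ahead of the robot, y to its left, z up, the work surface at z = 0. Lengths are in mm, angles in rad, forces in N, time in s.
With the tool pointing down it reaches from about 275 to 825 mm from the base axis. Payload 4.9 kg.
Tool frame: the origin (TCP) lies at the very end of the fingers, on their centre line; the grasp point (between the pads) lies 19 mm behind it; z points along the fingers, y is the direction in which the jaws open and shut (so a half turn about z gives the same grasp; the last joint's range is limited). The gripper opens to 85 mm and grips with 20 to 120 N. Pads are 22 mm wide; open, the fingers measure 114 mm over their backs; the gripper's body (76 mm by 85 mm) begins 54 mm behind the grasp point. The pads swing forward as they close: fully open they stand 13 mm farther back than shut.
Start: joints at [-1.354, 0.326, -0.193, 1.052, 0, 1.437], TCP at [189.02, -516.517, 231.281] pointing down, gripper open.
Joint ranges: [-2.65, 2.65], [-0.97, 1.79], [-1.3, 1.35], [-1.93, 2.1], [-1.47, 1.37], [-3.14, 3.14]. Speed limits (rad/s): [2.57, 2.57, 3.14, 3.14, 3.14, 3.14].

## Interface

Orientations are given as [roll, pitch, yaw] about the fixed x, y, z axes, in that order (R = Rz(yaw) Ry(pitch) Rx(roll)).
In Python, from bench import bot, solve_ik, imaging gives the robot as it stands. Calls block until the motion is done:
- bot.move_ptp(position, orientation): joint-space move of the TCP to a pose.
- bot.movel(position, rot=None, max_speed=150, threshold=None): straight line of the TCP; rot=None keeps the orientation; max_speed is the mean speed in mm/s. With threshold (N) it stops when the force on the tool has changed by that much, and returns True; else False.
- bot.move_j(angles): joint-space move.
- bot.grip(opening, effort=None): opening from 0.0 (shut) to 1.0 (fully open); effort is the grip in N (None keeps the last); returns when the fingers have stopped.
- bot.dwell(seconds).
- solve_ik(position, orientation): joint angles nearest the present ones, or None.
- bot.get_state(): the state.
- imaging.capture(name): name is "scene" or "top" or "wrist"; returns the picture (480x640x3 uint8, blue, green, red); there is no depth.
- imaging.camera_model(name): a dict with "K" (3x3 intrinsics, pixels), "position" and "rotation" of the camera in the world. Camera axes: x right, y up, looking along -z (the intrinsics and any distortion apply to the point x, -y, -z); pixel columns grow to the right and rows downward; lengths in mm; the calibration is good to about 2 mm. A picture is of the moment at which its call begins: read the wrist's pose just before it. camera_model takes no time and is no camera call; for the wrist camera it gives the pose at the moment of the call.
A pose or a line that the arm cannot do raises bot.IKError and nothing moves.
- bot.sign_off(): hands the job in, once; it reports no verdict.
The state is a dict: "t": time; "qpos": joint angles; "joint_velocities": joint speeds; "effort": joint torques, N m; "tcp_pos": TCP position; "orientation": TCP orientation; "contact_force": force on the tool from outside, world axes, zero at the start; "wrist_torque": the same for the moment, N m; "opening": opening from 0.0 (shut) to 1.0 (fully open).
Only numpy, scipy, OpenCV 4.12 (cv2) and the standard library are available. Lean on these libraries where they do the work, as an engineer would, in place of code of your own. Each camera call takes 0.05 s, during which the arm holds its last target.

## Working session

There is one attempt and no reset: what is moved stays moved. The work goes in short steps, each a Python script; the robot and the scene stay as the last script left them, time stands still between calls to the robot, and variables do not carry over. Pictures are saved under pics/ and viewed, and the job is handed in when it is done.

```bash
ls; mkdir -p pics; python3 - <<'E'
from bench import bot, imaging
import cv2
for n in ["scene","top","wrist"]:
    im=imaging.capture(n); cv2.imwrite(f"pics/{n}0.png",im)
    m=imaging.camera_model(n); print(n,m)
print(bot.get_state())
E
```

```text
pics
scene {'K': array([[485.99780381,   0.        , 315.98670724],
       [  0.        , 485.99780381, 240.96302618],
       [  0.        ,   0.        ,   1.        ]]), 'position': array([ 39.68056405, 538.97123198, 677.94153453]), 'rotation': array([ 0.84149502,  0.01567106, -2.1579311 ])}
top {'K': array([[521.05350658,   0.        , 313.32547561],
       [  0.        , 521.05350658, 230.59594578],
       [  0.        ,   0.        ,   1.        ]]), 'position': array([467.67954486, 215.02076885, 988.17657043]), 'rotation': array([ 0.13393684,  0.00292979, -1.56672021])}
wrist {'K': array([[383.31792214,   0.        , 321.60936753],
       [  0.        , 383.31792214, 241.59920554],
       [  0.        ,   0.        ,   1.        ]]), 'position': array([ 257.70840969, -490.00293652,  373.14199323]), 'rotation': array([-2.91133201e-01, -7.69172964e-04, -1.21931781e+00])}
{'t': 0.15, 'qpos': array([-1.35420463e+00,  3.26752216e-01, -1.93375095e-01,  1.05201220e+00,
        1.45185717e-05,  1.43657414e+00]), 'joint_velocities': array([ 5.37984557e-04, -3.34041694e-03,  2.45976417e-03,  1.60322296e-03,
        1.24671958e-03, -8.63504921e-05]), 'effort': array([ 7.69708040e-04, -4.43703532e+01,  2.62665081e+01,  1.04801249e-02,
       -1.80064030e-04,  5.86424392e-06]), 'tcp_pos': array([ 188.91868835, -516.05008953,  230.68544822]), 'orientation': array([-3.14026350e+00, -1.94131829e-04,  3.50813748e-01]), 'contact_force': array([0.28944244, 0.14622146, 0.49018611]), 'wrist_torque': array([ 0.03086631,  0.00794116, -0.04339316]), 'opening': 1.0031952714088173}
```

View pics/scene0.png

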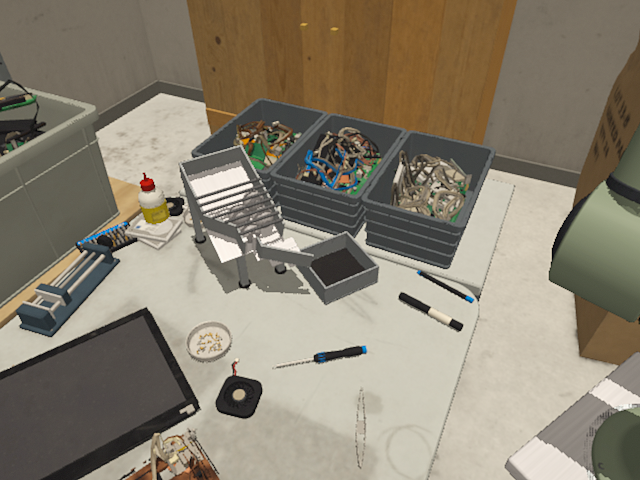

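View pics/top0.png

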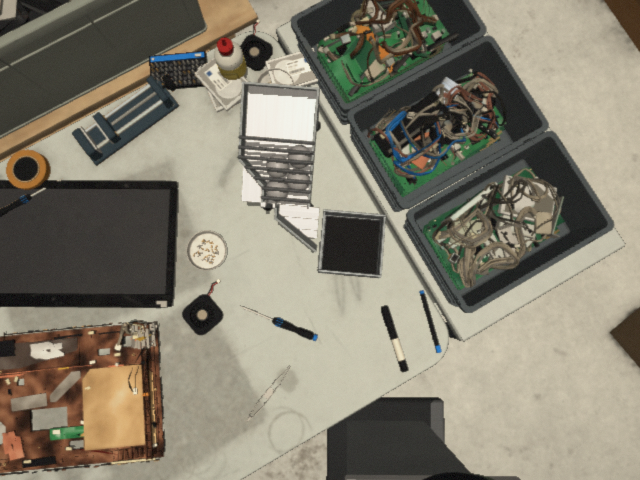

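View pics/wrist0.png

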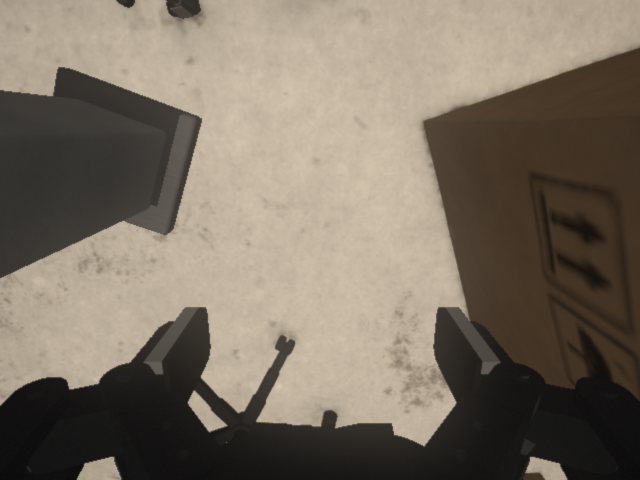

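The scene and top views show the rack at top px (280,150), the tray at (351,243) and the driver from tip (242,307) to handle end (317,338). The dish, fan, marker and spudger are all well away from it. Next I'll enlarge the crops.

```bash
cat > h.py <<'E'
import numpy as np, cv2
from scipy.spatial.transform import Rotation as R
from bench import bot, imaging, solve_ik
def proj(n,P,m=None):
    m=m or imaging.camera_model(n); Rm=R.from_euler('xyz',m['rotation']).as_matrix()
    c=(np.atleast_2d(P)-m['position'])@Rm
    return np.c_[m['K'][0,0]*c[:,0]/-c[:,2]+m['K'][0,2], m['K'][1,1]*(-c[:,1])/-c[:,2]+m['K'][1,2]]
def unproj(n,uv,z,m=None):
    m=m or imaging.camera_model(n); Rm=R.from_euler('xyz',m['rotation']).as_matrix()
    uv=np.atleast_2d(uv).astype(float)
    d=np.c_[(uv[:,0]-m['K'][0,2])/m['K'][0,0], -(uv[:,1]-m['K'][1,2])/m['K'][1,1], -np.ones(len(uv))]@Rm.T
    return m['position']+d*((z-m['position'][2])/d[:,2])[:,None]
def crop(im,x0,y0,x1,y1,s,name):
    c=cv2.resize(im[y0:y1,x0:x1],None,fx=s,fy=s,interpolation=cv2.INTER_CUBIC); cv2.imwrite('pics/'+name,c)
E
python3 - <<'E'
from h import *
t=cv2.imread('pics/top0.png'); s=cv2.imread('pics/scene0.png')
crop(t,225,70,395,290,2.7,'t1.png'); crop(t,230,290,330,350,7,'t2.png'); crop(s,170,130,390,310,3.5,'s1.png')
crop(s,265,335,375,375,7,'s2.png')
E
```

```text
(no output)
```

View pics/t1.png

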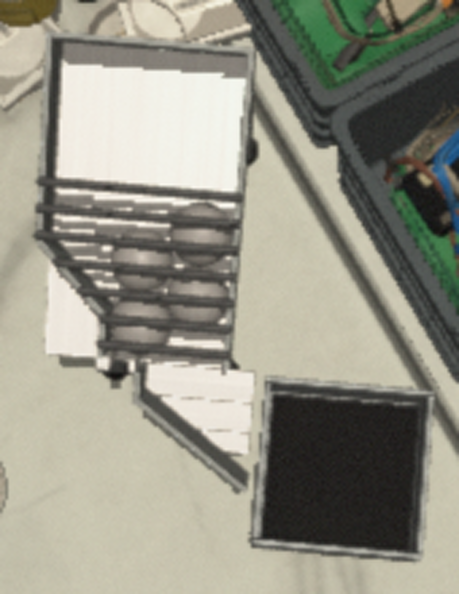

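View pics/t2.png

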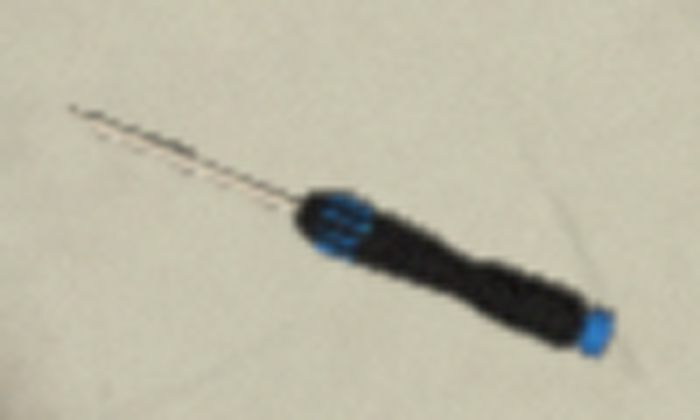

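View pics/s1.png

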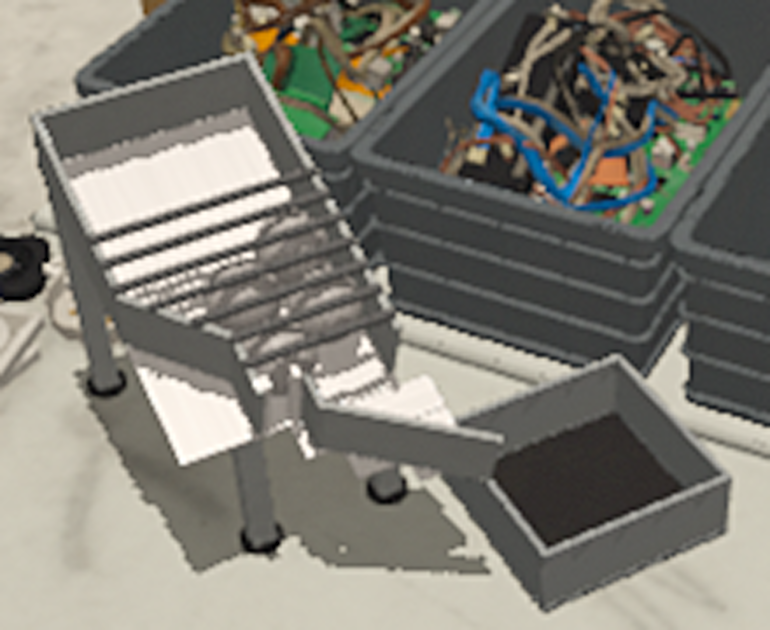

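View pics/s2.png

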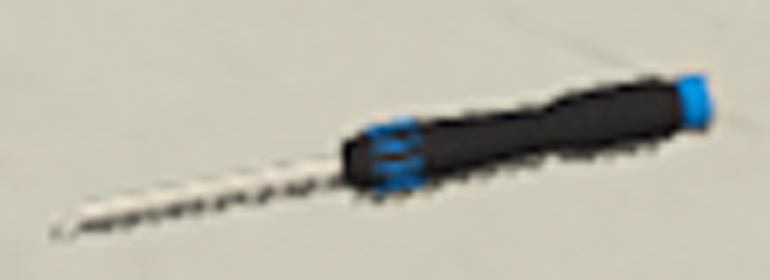

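The crops show the driver tip near top px (240,305) and its handle end near (317,338). The dark slot gap is near top px (268,207), with ball_a right behind it. Next I'll enlarge the slot area in both views.

```bash
python3 - <<'E'
from h import *
t=cv2.imread('pics/top0.png'); s=cv2.imread('pics/scene0.png')
crop(t,235,130,325,220,8,'t3.png') 
c=cv2.resize(t[135:220,235:325],None,fx=7,fy=7,interpolation=cv2.INTER_CUBIC);cv2.imwrite('pics/t3.png',c)
crop(s,195,170,300,270,6,'s3.png')
p=unproj('top',[(240,305.3),(317,337.9)],[8,8] and 8);print(p, np.linalg.norm(p[1]-p[0]))
p2=unproj('scene',[(265+60/7,335+228/7),(265+712/7,335+101/7)],8);print(p2, np.linalg.norm(p2[1]-p2[0]))
q=np.array([(268,377),(434,393),(417,558),(252,545)])/2.7+[225,70]
print(unproj('top',q,44), unproj('top',q,44).mean(0))
q=np.array([(440,415),(618,357),(730,482),(546,553)])/3.5+[170,130]
print(unproj('scene',q,44).round(1))
E
```

```text
[[458.81134034 354.45891052   8.        ]
 [399.79932139 210.8293858    8.        ]] 155.27993672663274
[[454.57980216 357.25954116   8.        ]
 [398.11772365 212.38529837   8.        ]] 155.48798195604127
[[633.85357986 198.36467564  44.        ]
 [623.22413566  85.55047942  44.        ]
 [511.36300954  98.53688594  44.        ]
 [519.61351502 208.93897715  44.        ]] [572.01356002 147.84775454  44.        ]
[[639.7 198.5  44. ]
 [623.5  89.1  44. ]
 [508.9 100.4  44. ]
 [522.  208.7  44. ]]
```

View pics/t3.png

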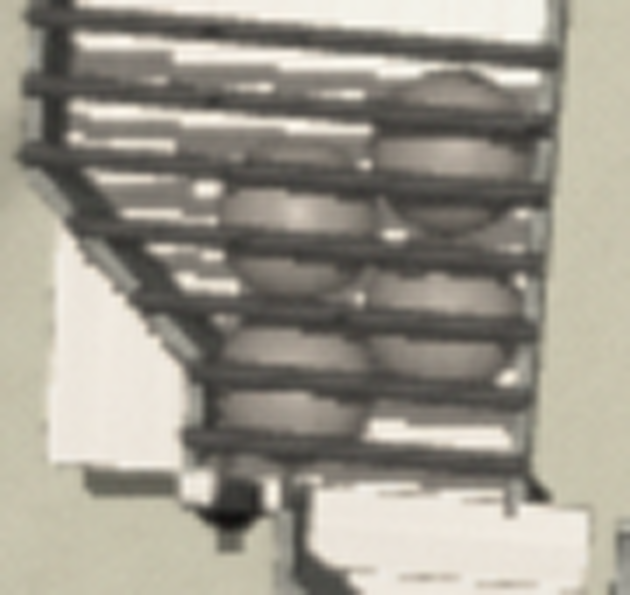

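View pics/s3.png

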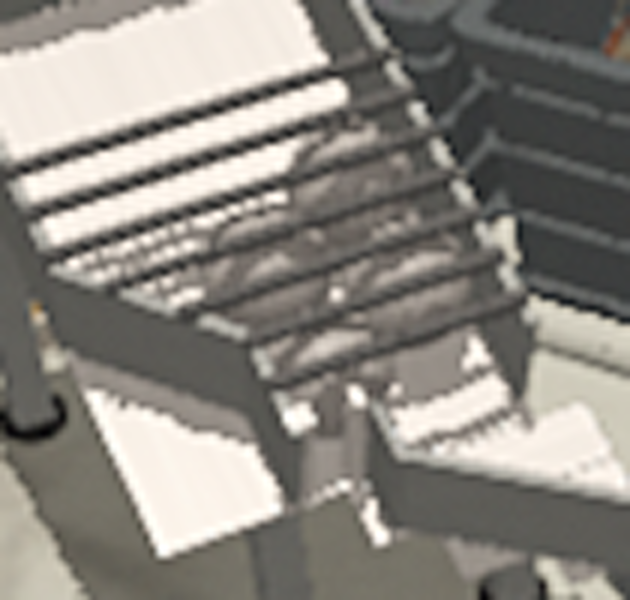

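```bash
python3 - <<'E'
from h import *
from scipy.optimize import least_squares
a=np.radians(20)
def rk(s,y,n): return np.array([s*np.cos(a)-n*np.sin(a), y, 90+s*np.sin(a)+n*np.cos(a)])
T=lambda u,v:(235+u/7,135+v/7); S=lambda u,v:(195+u/6,170+v/6)
rt=[T(525,467),T(530,396),T(537,330),T(543,262),T(548,193),T(552,122),T(558,55)]
rs=[S(520,297),S(498,258),S(480,215),S(455,173),S(440,135),S(410,95),S(380,58)]
mt=imaging.camera_model('top'); ms=imaging.camera_model('scene')
for n in (42,45):
  def W(p,P):
    c,s=np.cos(p[2]),np.sin(p[2]); return np.array([p[0]+c*P[0]-s*P[1],p[1]+s*P[0]+c*P[1],P[2]+p[4]])
  def f(p,full=False):
    B=np.array([W(p,rk(8+16*k,p[3],n)) for k in range(7)])
    sl=W(p,rk(-4,0,44))
    r=np.r_[(proj('top',B,mt)-rt).ravel(),(proj('scene',B,ms)-rs).ravel(),2*(proj('top',sl,mt)-T(238,490)).ravel(),2*(proj('scene',sl,ms)-S(328,405)).ravel(), p[4]/2]
    return r
  o=least_squares(f,[620,250,-.09,-65,0],loss='soft_l1'); print(n,o.x.round(3),o.cost); print(f(o.x).round(1))
E
```

```text
42 [ 6.45537e+02  2.91979e+02 -7.80000e-02 -6.85470e+01 -4.24000e-01] 6.8989017344964525
[-0.2 -0.9 -0.2 -0.3 -0.5 -0.4 -0.6 -0.3 -0.6 -0.2 -0.4  0.2 -0.6 -0.1
  1.5  0.3  1.3 -0.2  0.4  0.1  0.8  0.4 -0.4  0.   0.9  0.1  2.2 -0.3
 -1.3 -0.5  1.6 -0.2 -0.2]
45 [ 6.46308e+02  2.91554e+02 -8.30000e-02 -6.78600e+01 -2.08500e+00] 7.929615193824295
[-0.5 -0.8 -0.4 -0.1 -0.7 -0.3 -0.8 -0.2 -0.7 -0.  -0.5  0.3 -0.6  0.
  1.4  0.   1.2 -0.5  0.4 -0.2  0.8  0.  -0.4 -0.4  0.9 -0.3  2.3 -0.6
 -0.7 -1.1  1.7  0.6 -1. ]
```

```bash
cat >> h.py <<'E'
YAW=-0.088; RACK=np.array([645.8,291.8])
def prot(yaw=None): return [np.pi,0,0] if False else R.from_matrix(R.from_euler('z',YAW if yaw is None else yaw).as_matrix()@R.from_euler('y',-np.radians(20)).as_matrix()@R.from_euler('x',np.pi).as_matrix()).as_euler('xyz')
E
python3 - <<'E'
from h import *
psi=np.radians(68.2)
print(solve_ik([411,242,180],[np.pi,0,psi]),solve_ik([411,242,2],[np.pi,0,psi]))
u=R.from_euler('xyz',prot()).as_matrix()[:,0]; slot=np.array([639,292.4,108.8])
for s in (-60,0,55):
  print(u,solve_ik(slot+u*(s-121)+[0,0,-6],prot()))
bot.grip(0.5,80)
bot.move_ptp([411,242,180],[np.pi,0,psi])
m=imaging.camera_model('wrist');im=imaging.capture('wrist');cv2.imwrite('pics/w1.png',im);print(bot.get_state()['t'],bot.get_state()['tcp_pos'])
print(proj('wrist',[[411.2,242.3,8],[456.7,355.9,4],[399,211.6,8]],m))
np.save('m1.npy',m,allow_pickle=True)
E
```

```text
[ 0.37721758  0.23661083 -0.4569939   0.8771916   0.          2.32849569] [ 0.37721758  0.48984747 -0.65078194  0.43016691  0.          2.32849569]
[ 0.93605648 -0.08258626  0.34202014] [ 0.56009749  0.4279966  -0.70475346  0.15563264 -0.20796334 -2.52316259]
[ 0.93605648 -0.08258626  0.34202014] [ 0.49484637  0.44667808 -0.58855318  0.24055381 -0.18937874 -2.58696762]
[ 0.93605648 -0.08258626  0.34202014] [ 0.44417099  0.47427266 -0.47127263  0.32133167 -0.17442596 -2.63619963]
3.4833 [411.46963187 241.47687707 180.02581958]
[[320.75363898 217.38836748]
 [320.64818698  58.82628142]
 [320.88270843 254.61797474]]
```

View pics/w1.png

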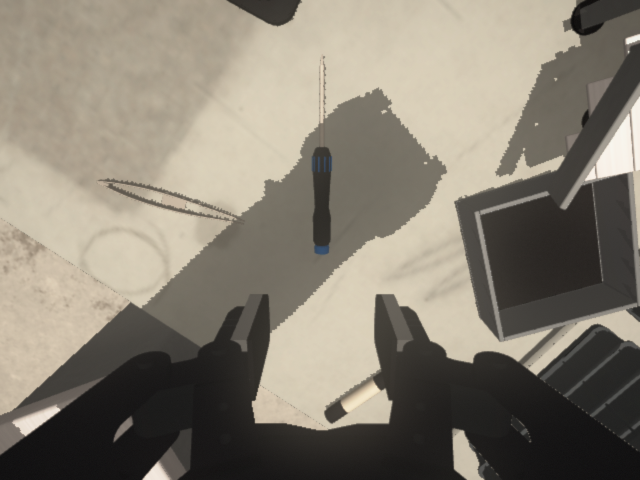

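Wrist view: the driver lies along column ~322, with its tip at (323,57) and handle end at (321,254). That matches the prediction, so I'll grasp it.

```bash
python3 - <<'E'
from h import *
psi=np.radians(68.2)
print(bot.movel([411.2,242.3,2.5],max_speed=110,threshold=12), bot.get_state()['tcp_pos'],bot.get_state()['contact_force'])
bot.grip(0.0,90)
st=bot.get_state();print(st['opening'],st['contact_force'],st['tcp_pos'])
bot.movel([411.2,242.3,180],max_speed=120)
m=imaging.camera_model('wrist');im=imaging.capture('wrist');cv2.imwrite('pics/w2.png',im)
st=bot.get_state();print(st['t'],st['opening'])
E
```

```text
False [411.66711491 242.49319731   3.00931855] [ 0.11207903  0.37071411 -0.66296627]
0.13863087071342653 [-1.80927095 -0.62630422  6.23654633] [411.52922872 242.42196766   3.20938698]
7.3083 0.1446261303675866
```

View pics/w2.png

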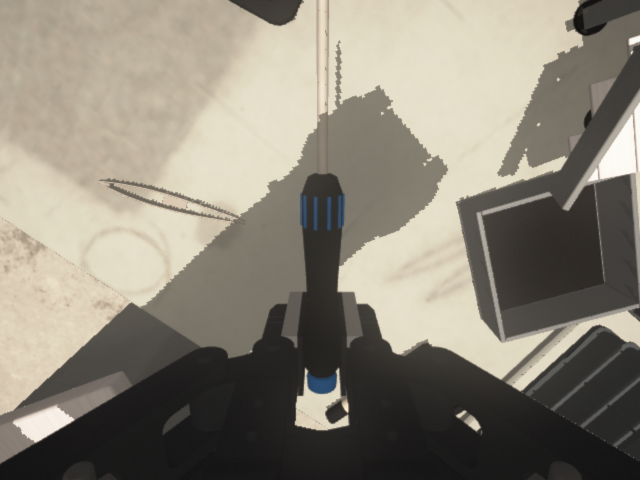

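The driver is held straight: the shaft runs along column ~322 with the handle front at (322,175) and its end at (321,385). I'll compare that with the expected grasp, then go to a pre-slot pose.

```bash
python3 - <<'E'
from h import *
st=bot.get_state(); Rt=R.from_euler('xyz',st['orientation']).as_matrix()
for dz in (-4,-6,-8): print(dz,proj('wrist',[st['tcp_pos']+Rt@np.array([x,0,dz]) for x in (-33,57,121)]).round(1).tolist())
slot=np.array([639,292.4,108.8]); ro=prot(); u=R.from_euler('xyz',ro).as_matrix()
off=np.array([121,0,-6.])
pre=slot+u[:,0]*-40-u@off
print(pre, solve_ik([pre[0],pre[1],230],ro))
bot.move_ptp([480,300,230],ro)
print(bot.get_state()['t'])
bot.movel(pre,max_speed=120)
m=imaging.camera_model('wrist');im=imaging.capture('wrist');cv2.imwrite('pics/w3.png',im)
st=bot.get_state();print(st['t'],st['tcp_pos'],pre)
print(proj('wrist',[slot,slot-u[:,0]*40],m))
import pickle;pickle.dump(m,open('m3.pkl','wb'))
E
```

```text
-4 [[321.8, 388.5], [322.0, 176.0], [322.2, -31.6]]
-6 [[321.8, 391.6], [322.0, 176.7], [322.2, -34.2]]
-8 [[321.8, 394.8], [322.0, 177.4], [322.2, -36.8]]
[490.33908715 305.51603468  48.0966012 ] [ 0.53462952  0.19046489 -0.44199305  0.6508584  -0.20080376 -2.54812309]
11.3417
13.0583 [490.80905248 305.80314445  48.84836373] [490.33908715 305.51603468  48.0966012 ]
[[ 326.47635005 -201.211799  ]
 [ 325.85909271  -33.56660885]]
```

View pics/w3.png

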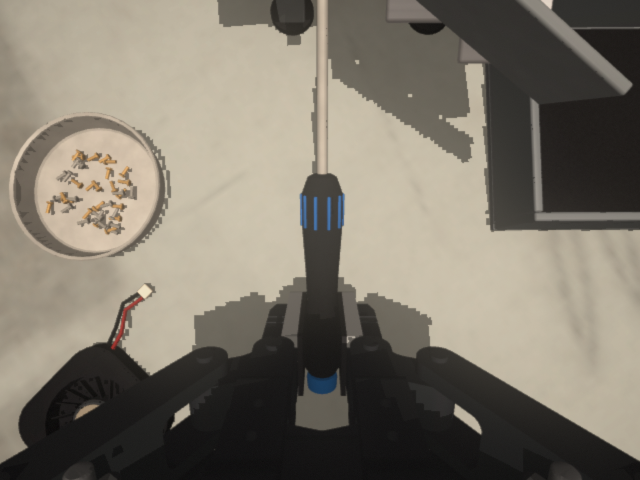

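```bash
python3 - <<'E'
from h import *
st=bot.get_state(); print(st['tcp_pos'],st['orientation'],prot())
Rt=R.from_euler('xyz',st['orientation']).as_matrix(); tip=st['tcp_pos']+Rt@[121,0,-6]
slot=np.array([639,292.4,108.8]); print(tip,slot,R.from_euler('xyz',st['orientation']).as_matrix()[:,0])
for n in('top','scene'):
    im=imaging.capture(n); cv2.imwrite(f'pics/{n}4.png',im); print(n,proj(n,[tip,slot]))
    if n=='top': crop(im,225,160,325,270,5.4,'t4.png')
    else: crop(im,200,200,320,310,5.4,'s4.png')
E
```

```text
[490.80905248 305.80314445  48.84836373] [-3.14076269 -0.3501449  -0.08830248] [ 3.14159265 -0.34906585 -0.088     ]
[601.9736877  295.9564389   95.99140421] [639.  292.4 108.8] [ 0.93566329 -0.08283681  0.34303392]
top [[268.41854663 222.36974445]
 [270.16626884 199.93826274]]
scene [[257.98551756 260.38709942]
 [248.98260898 242.275443  ]]
```

View pics/t4.png

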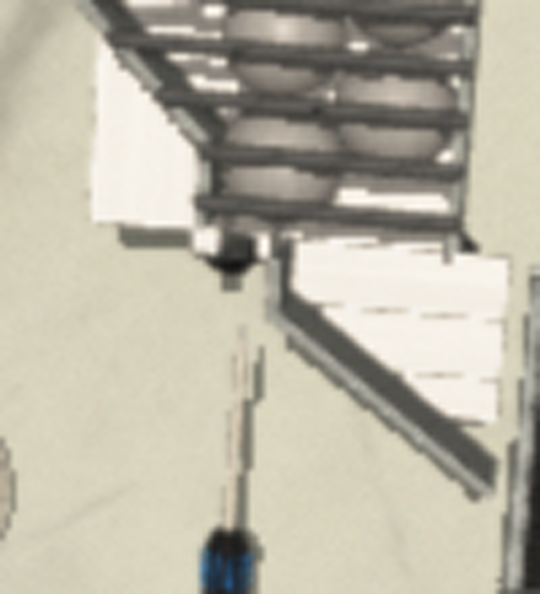

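View pics/s4.png

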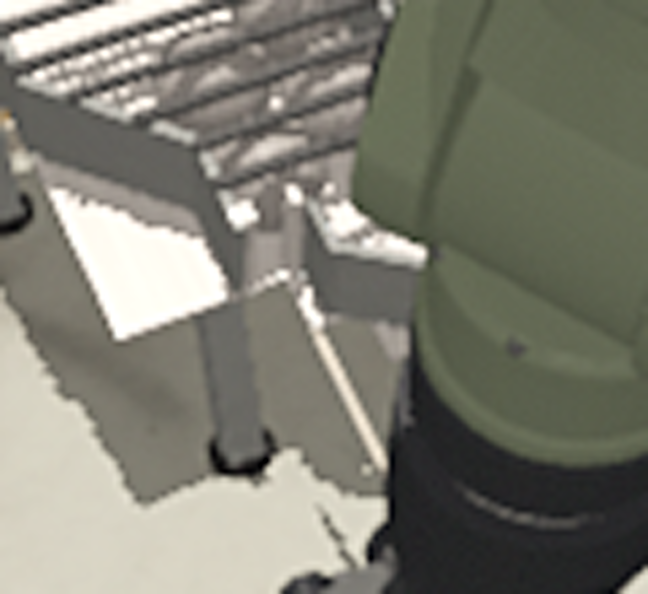

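```bash
python3 - <<'E'
from h import *
im=cv2.imread('pics/top4.png'); c=cv2.resize(im[190:270,250:310],None,fx=10,fy=10,interpolation=cv2.INTER_CUBIC)[:600]
cv2.imwrite('pics/t5.png',c)
im=cv2.imread('pics/scene4.png'); crop(im,230,220,285,270,12,'s5.png')
print('tip by top',unproj('top',[(270,220.2)],96))
print('slot top by top at z=130',unproj('top',[(269,205)],90-4*.342+44*.94))
E
```

```text
tip by top [[605.78400802 293.27385263  96.        ]]
slot top by top at z=130 [[626.2497378 292.3569351 129.992    ]]
```

View pics/t5.png

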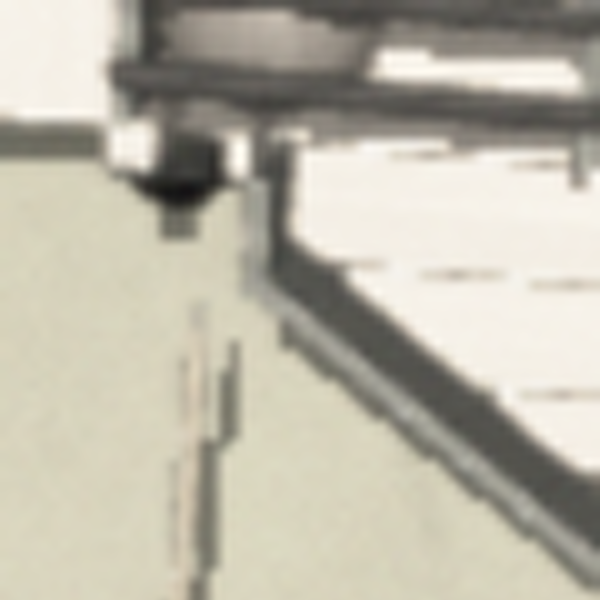

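View pics/s5.png

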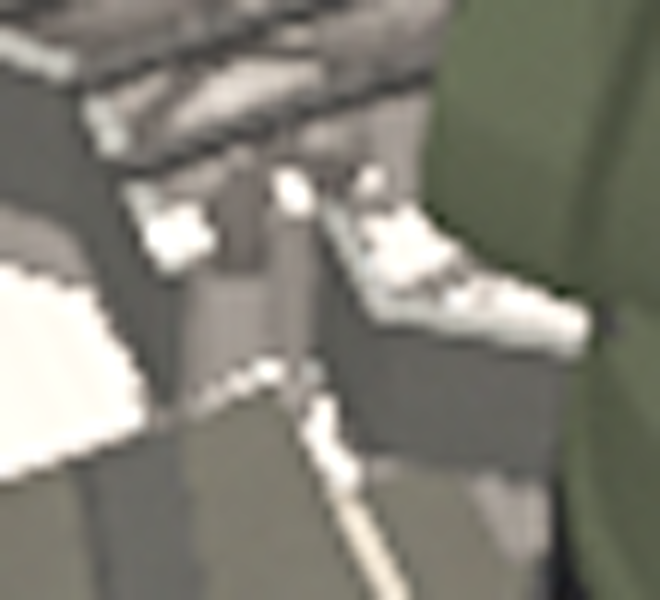

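Top crop: the slot centre is at px (269.1,205) and the tip at (270,220.5), about 1 mm right of the slot line. I'll shift +1 mm in y and feel for contact.

```bash
cat >> h.py <<'E'
SLOT=np.array([639,293.4,108.8]); RO=prot(); U=R.from_euler('xyz',RO).as_matrix(); OFF=np.array([121,0,-6.])
def tcp_for(s,dy=0,dn=0): return SLOT+U[:,0]*s+np.array([0,dy,0])-U[:,2]*dn-U@OFF
def s_now():
    st=bot.get_state(); t=st['tcp_pos']+R.from_euler('xyz',st['orientation']).as_matrix()@OFF
    return (t-SLOT)@U, st['contact_force']@U, st['t']
E
python3 - <<'E'
from h import *
np.set_printoptions(precision=2,suppress=True)
bot.movel(tcp_for(-12),max_speed=40); bot.dwell(.3)
print(s_now())
print(bot.movel(tcp_for(10),RO,max_speed=20,threshold=4)); print(s_now()); bot.dwell(.2);print(s_now())
im=imaging.capture('top'); crop(im,225,160,325,270,5.4,'t6.png')
im=imaging.capture('scene'); crop(im,200,200,320,310,5.4,'s6.png')
E
```

```text
(array([-12.21,  -0.05,   0.02]), array([ 0.39,  0.45, -0.14]), 14.3083)
True
(array([ 0.51, -0.13,  1.03]), array([-0.56, -0.71,  0.65]), 15.0417)
(array([-0.31,  0.32,  1.42]), array([ 0.05, -0.62,  0.08]), 15.2417)
```

View pics/t6.png

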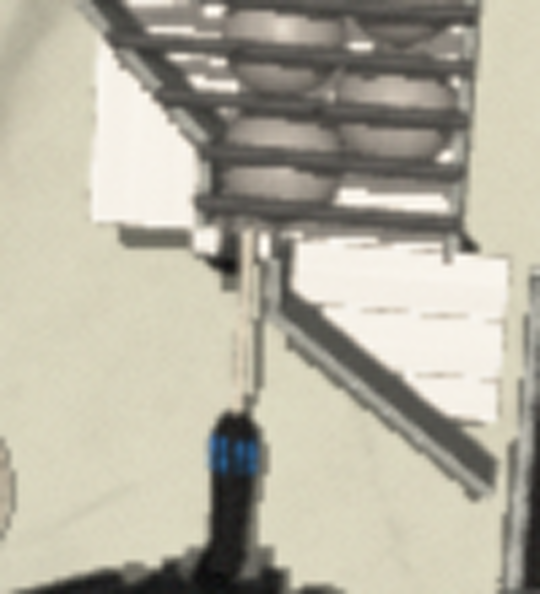

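View pics/s6.png

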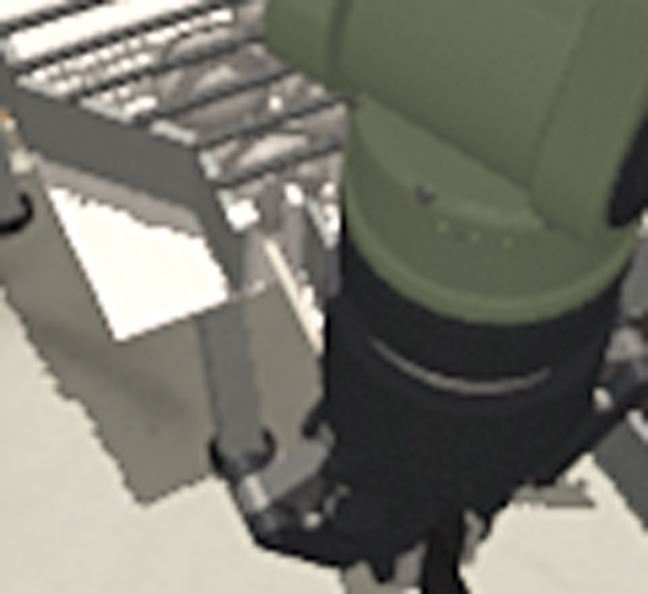

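Top crop: the blade is inside the slot (shaft at px ~(248,240), slot 220–258), and contact came within a few mm of where I expected it. Now a gentle push.

```bash
python3 - <<'E'
from h import *
np.set_printoptions(precision=2,suppress=True)
for s in (15,30,45):
    print(bot.movel(tcp_for(s,dy=.7),RO,max_speed=30,threshold=25), s_now())
    im=imaging.capture('top'); crop(im,225,70,395,290,2.7,f'p{s}.png')
im=imaging.capture('wrist'); cv2.imwrite('pics/wp.png',im)
import glob
c=np.hstack([cv2.imread(f'pics/p{s}.png')[100:480,:270] for s in (15,30,45)]); cv2.imwrite('pics/pp.png',cv2.resize(c,(800,int(c.shape[0]*800/c.shape[1]))))
E
```

```text
False (array([14.66, -0.95,  0.09]), array([-4.2 , -1.82,  0.64]), 16.0)
False (array([30.66, -0.26, -0.22]), array([-1.44, -0.28,  0.16]), 16.7)
False (array([45.29, -0.65, -0.12]), array([0.3 , 0.07, 0.12]), 17.4)
```

View pics/pp.png

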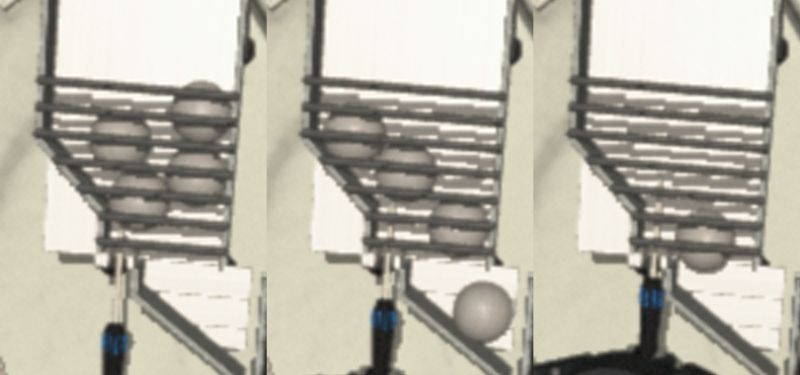

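View pics/wp.png

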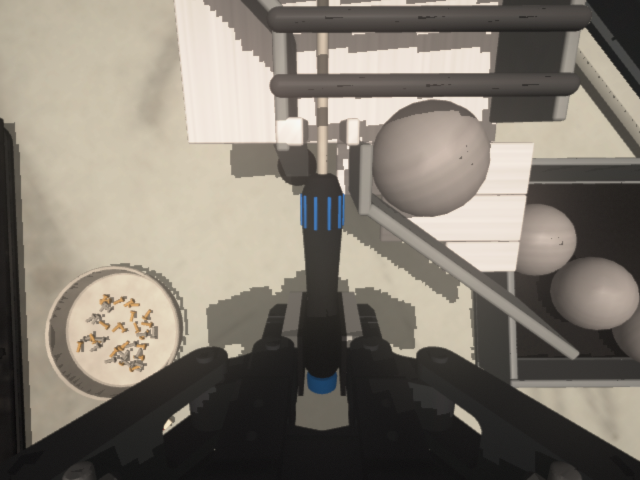

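The push frames show the jam breaking up. Wrist view: three balls are in the tray or entering it, and the last one is at (430,160) rolling out the outlet. Now I'll withdraw and look.

```bash
python3 - <<'E'
from h import *
np.set_printoptions(precision=2,suppress=True)
bot.movel(tcp_for(-45,dy=.7),RO,max_speed=70); print(s_now())
bot.movel([440,268,110],[np.pi,0,YAW],max_speed=120); print(bot.get_state()['t'])
im=imaging.capture('top'); crop(im,180,70,395,345,2.1,'t7.png')
im=imaging.capture('wrist'); cv2.imwrite('pics/w7.png',im)
E
```

```text
(array([-44.39,  -0.81,  -0.17]), array([0.1 , 0.27, 0.74]), 18.9333)
19.8167
```

View pics/t7.png

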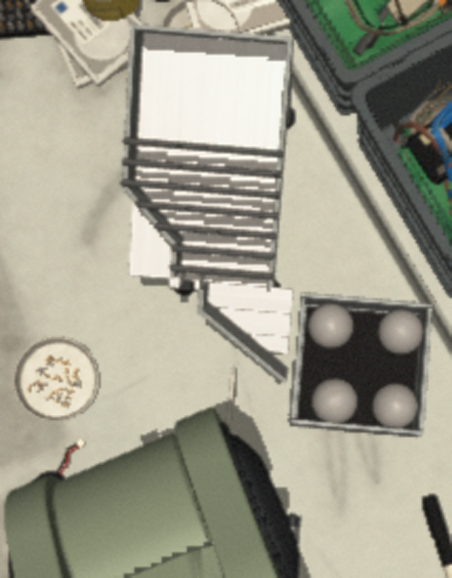

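View pics/w7.png

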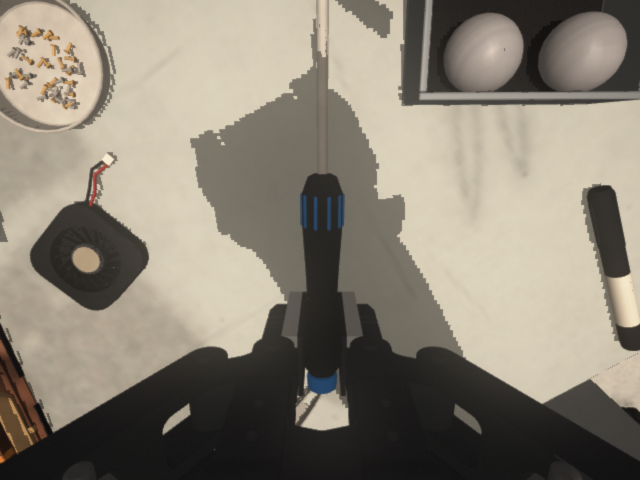

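All four balls are in the tray, at top-crop px (331,326), (401,331), (335,400) and (395,405). Now I'll lay the driver down.

```bash
python3 - <<'E'
from h import *
ro=[np.pi,0,YAW]
bot.movel([420,275,30],ro,max_speed=120); bot.dwell(.2)
print(bot.movel([420,275,2.8],ro,max_speed=25,threshold=5), bot.get_state()['tcp_pos'],bot.get_state()['contact_force'])
bot.grip(0.45); 
bot.movel([420,275,170],ro,max_speed=110)
im=imaging.capture('wrist'); cv2.imwrite('pics/w8.png',im)
bot.move_ptp([300,-200,300],[np.pi,0,0.35])
bot.dwell(.5)
for n in('top','scene'): cv2.imwrite(f'pics/{n}9.png',imaging.capture(n))
print(bot.get_state()['t'])
E
```

```text
True [419.7703054  274.90894561   3.23430215] [-0.24439403  0.06736138  4.95982917]
28.4917
```

View pics/top9.png

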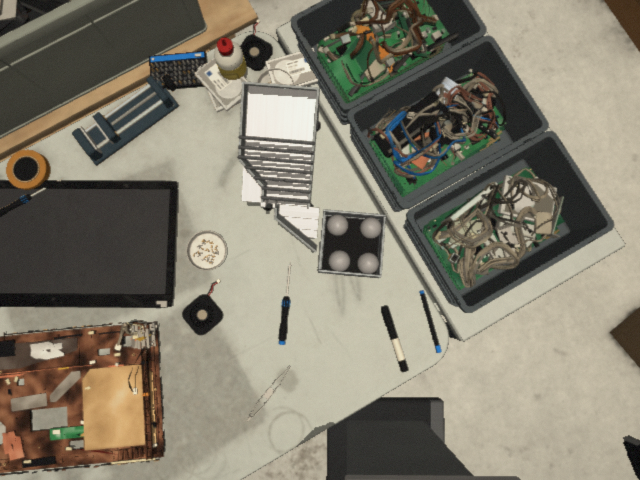

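View pics/scene9.png

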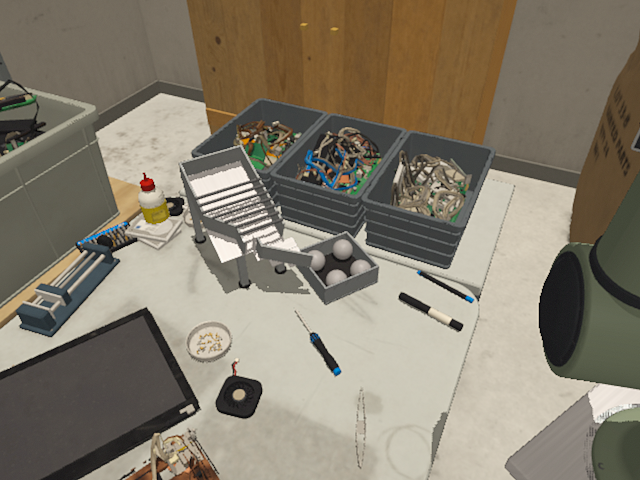

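The driver lies on the table (top px 290,265 to 283,343), all four balls are in the tray, and the bystander items are where they started. Handing in.

```bash
python3 -c "
from bench import bot
bot.sign_off()"
```

```text
the job is handed in; nothing more can be done
```

The jam is cleared: all four balls are in the collecting tray and the screwdriver is lying on the table. I gripped the driver by its handle and fed the blade through the clearing slot. One gentle push of about 45 mm freed the balls, and the force readings I took during it were about 5 N or less.

The final top and scene pictures show the rack empty and the driver clear of everything. The dish, marker, spudger and fan look unmoved, and the arm was well away from everything. The clock read 28.5 s at the last check, just before I handed the job in.

Two measurements disagreed slightly:
- **Driver tip:** the top camera placed it about 4 mm from the position calculated from the arm.
- **First contact:** it came about 2–3 mm earlier than calculated. I corrected the sideways aim by about 1 mm before entering the slot and nudged it slightly more before the push, and I shortened the push to suit.

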